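# Shift the filler's drive selector into third

### The arm

A 6-joint arm with a two-finger parallel gripper is mounted at the origin on a cart in front of the work surface, level with it; the furniture and walls round the work are solid. World frame = base frame: x ahead of the robot, y to its left, z up, the work surface at z = 0. Lengths are in mm, angles in rad, forces in N, time in s.
With the tool pointing down it reaches from about 250 to 800 mm from the base axis. Payload 3.9 kg.
Tool frame: the origin (TCP) lies between the finger pads; the fingertips stand 14 mm ahead of it and the grasp point (between the pads) lies 5 mm behind it; z points along the fingers, y is the direction in which the jaws open and shut (so a half turn about z gives the same grasp; the last joint's range is limited). The gripper opens to 85 mm and grips with 20 to 120 N. Pads are 22 mm wide; open, the fingers measure 114 mm over their backs; the gripper's body (76 mm by 85 mm) begins 54 mm behind the grasp point. The pads swing forward as they close: fully open they stand 13 mm farther back than shut.
Start: joints at [-1.173, 0.26, -0.138, 1.173, 0, 1.571], TCP at [203.375, -483.998, 245.304] pointing down, gripper open.
Joint ranges: [-2.78, 2.78], [-0.83, 1.72], [-1.28, 1.37], [-1.9, 2.12], [-1.57, 1.48], [-3.14, 3.14]. Speed limits (rad/s): [2.57, 2.57, 3.14, 3.14, 3.14, 3.14].

### API

Orientations are given as a unit quaternion [x, y, z, w].
In Python, from station import env, cams, order gives the robot as it stands.
- The arm moves only by the tool play_rows, never from a script. Its argument "motion" is text: rows parted by semicolons, each of 7 numbers parted by spaces: the shift along the tool's x, y, z in mm, then the turn, a rotation vector about the tool's x, y, z in rad, then the finger opening in mm, from 0 to 85.4. In form: x y z wx wy wz jaw; .... A call has 1 to 8 rows; each row shifts and turns the commanded pose from where the row before left it, along the tool's axes as they then stand; what a row does not reach is not made up. A row lasts 1/8 s, in which the tool goes at most 62.5 mm and 10.7 degrees, less where a joint would pass 70% of its speed; a pose out of reach is approached as far as the arm can. A call with a gripper value outside its range is refused whole. The fingers move at their own pace and stop on an object; "squeeze" is the grip in N (left out, the last holds). Time passes only in rows, so rows that do not move let the fingers close. It gives the time, the measured TCP pose, the force and the opening at its end, in the units of the state.
- env.get_obs(): the state, without advancing time (a new reading comes with each control period).
- cams.get_image(name): name is "side" or "top" or "wrist"; returns the picture (420x560x3 uint8, red, green, blue); there is no depth.
- cams.camera_params(name): a dict with "fovy" (degrees; the focal length in pixels is half the picture's height over the tangent of half this angle, whatever the lens; pixels are square), "cx", "cy" (the principal point, pixels), "extrinsics" (4x4, takes a point from world to camera coordinates). Camera axes: x right, y down, z forward; pixel columns grow to the right and rows downward; lengths in mm; the calibration is good to about 2 mm. A picture is of the moment at which its call begins: read the wrist's pose just before it. camera_params takes no time and is no camera call; for the wrist camera it gives the pose at the moment of the call.
- order.close_job(): hands the job in, once; it reports no verdict.
The state is a dict: "time": time; "joints": joint angles; "qvel": joint speeds; "joint_torque": joint torques, N m; "tcp_pos": TCP position; "tcp_rot": TCP orientation; "ft_force": force on the tool from outside, world axes, zero at the start; "wrist_torque": the same for the moment, N m; "opening": finger opening in mm.
Only numpy, scipy, OpenCV 4.12 (cv2) and the standard library are available. Lean on these libraries where they do the work, as an engineer would, in place of code of your own. Each camera call takes 0.05 s, during which the arm holds its last target. There are 200 camera calls.

### The job

The drive selector's lever stands in the second slot of its H-shaped gate, in the near half of the left leg. With the fingers shut, push the red lever knob from the side: forward to the cross slot, across into the right leg, then forward (away from the robot) fully home into the third slot, the one with three green dots, and leave it there with nothing touching it. Only push, never grip or straddle the knob; keep out of the fourth slot (the near end of the right leg), and leave the cup, the weight and the spare star knob standing nearby undisturbed.

Things in the scene. Friction and masses are not known exactly. Their poses are not given: they have to be found in the camera images.
- selector: Drive selector: grey box, 130 x 130 mm, 80 mm high, screwed to the table by four low lugs (5 mm high, out to 18 mm beyond its left and right sides). Origin at the centre of its underside, on the table. Its x axis points forward, away from the robot (turned up to 0.4 rad either way), y left, z up. A lever with a red knob stands out of the steel gate plate that forms its top.
- gate_centre (a point): Centre of the gate plate's top face, 80 mm above the table; axes as the selector's. Plate 4 mm thick, with an H of slots 16 mm wide: legs along x at y = +26 (left) and -26 mm (right), from x = -34 to +34 mm, joined by the cross slot along y at x = 0. First slot: left far end, second: left near, third: right far (three green dots), fourth: right near (the others: one, two, four black dots).
- knob (a point): Centre of the lever's red knob (30 mm in diameter, from 22 mm below to 18 mm above it along the lever, which is its z axis; steel shaft below it 10 mm thick). Lever pivot: on the selector's z axis, 12 mm above the table, 135 mm from this point. In the selector's frame it is at x = 135 sin(fore), y = -135 sin(across) cos(fore), z = 12 + 135 cos(across) cos(fore) mm.
- selector_across (a joint): Sideways lean of the lever, rad: 0 upright, positive to the right (-y of the selector). In the left leg about -0.38, in the right leg about +0.38 (play 0.03 either way). About 1.5 to 3 N at the knob moves the lever; it stays where it is left, without spring or detent.
- selector_fore (a joint): Lean of the lever forward, rad: 0 in the cross slot (play 0.03 either way), positive forward (+x of the selector); about +0.37 to +0.39 hard against the far end of a leg, -0.37 to -0.39 at the near end. Starts between -0.34 and -0.12 in the left leg.
- sample_cup_1: Sample cup with a green lid, 60 mm in diameter, 54 mm tall, loose, to the right of the selector; origin at the centre of its underside. Leave alone.
- weight_0: Brass-coloured weight, 32 mm in diameter, 34 mm tall, loose, to the right of the selector; origin at the centre of its underside. Leave alone.
- spare_knob_0: Spare black star knob, 32 by 31 mm, 20 mm tall, loose, to the left of the selector; origin at the centre of its underside. Leave alone.

How it is judged (in metres and radians):
On the way:
1. The lever has come across into the right leg, still about level with the cross slot (value of joint selector_across above 0.3 rad and value of joint selector_fore between -0.15 and 0.2 rad), for 0.02 s.
At the end, for the whole second after the job is handed in: The lever stands in the third slot (right leg, far end): leaning forward more than 0.335 rad (its end stop is at about 0.38), leaning right 0.30 to 0.46 rad, at rest; cup, weight and star knob within 10 mm of where they stood (value of joint selector_fore between 0.335 and 0.46 rad and value of joint selector_across between 0.3 and 0.46 rad and velocity of joint selector_fore between -0.03 and 0.03 rad/s and velocity of joint selector_across between -0.03 and 0.03 rad/s and distance of each of sample_cup_1, weight_0, spare_knob_0 from where it was at the start of the episode below 0.01 m); the robot touches nothing.
It fails at once if The lever enters the fourth slot (right leg, more than 0.20 rad towards the robot) (value of joint selector_across above 0.25 rad and value of joint selector_fore below -0.2 rad).
It fails at once if The knob is gripped or straddled: the grasp point between the finger pads comes within 10 mm of the lever's axis, lower than 12 mm above the knob's top (x of the grasp point in the frame of knob between -0.01 and 0.01 m and y of the grasp point in the frame of knob between -0.01 and 0.01 m and z of the grasp point in the frame of knob between -0.06 and 0.03 m).
It fails at once if The cup, the weight or the star knob is moved by more than 10 mm (distance of any of sample_cup_1, weight_0, spare_knob_0 from where it was at the start of the episode above 0.01 m).
It also fails if it takes over 58 s, if anything falls off the work surface, if the arm or the gripper's body presses on something with over 40 N, if the wrist force passes 120 N, or if a joint passes its speed limit or range.

## Working session

There is one attempt and no reset: what is moved stays moved. The work goes in short steps, Python scripts to look and compute and a tool call to move; the robot and the scene stay as the last step left them, time stands still between calls to the robot, and variables do not carry over. Pictures are saved under pics/ and viewed, about 8 in all and at most 12, crops included, and the job is handed in when it is done.

Besides the shell and the picture viewer there is one more tool, called as name(argument=value, ...) on one line, values as JSON. play_rows: Moves the arm, as the interface text tells. Its arguments: {"type":"object","properties":{"motion":{"type":"string"},"squeeze":{"type":"number"}},"required":["motion"]}

```bash
ls; mkdir -p pics; python3 - <<'E'
from station import env,cams,order
import cv2
o=env.get_obs();print(o)
for n in ("top","side"):
    cv2.imwrite(f"pics/{n}0.png",cams.get_image(n)[:,:,::-1]); print(n,cams.camera_params(n))
E
```

```text
pics
{'time': 0.0, 'joints': array([-1.17299529e+00,  2.60673926e-01, -1.39376475e-01,  1.17267873e+00,
       -3.89393053e-05,  1.57079596e+00]), 'qvel': array([-0.00027027, -0.00055603,  0.0003006 ,  0.00098298, -0.00209697,
        0.00205332]), 'joint_torque': array([-1.57071223e-03, -4.05670166e+01,  2.53925604e+01,  1.85626675e-02,
       -1.63974732e-04,  1.85939030e-05]), 'tcp_pos': array([ 203.11880518, -483.41269099,  244.46735026]), 'tcp_rot': array([ 9.80283920e-01,  1.97591753e-01, -2.10038111e-04, -9.43499510e-04]), 'ft_force': array([ 0.95232536,  0.03004418, -0.02070857]), 'wrist_torque': array([-0.05945832, -0.00100485, -0.00953885]), 'opening': 85.03968771435946}
top {'fovy': 44.188249069405664, 'cx': 279.79745193586973, 'cy': 215.4818500338355, 'extrinsics': array([[-2.47246003e-02, -9.99115982e-01, -3.39992518e-02,
        -2.89517776e+02],
       [-9.98212454e-01,  2.65247444e-02, -5.35568277e-02,
         4.79891087e+02],
       [ 5.44113039e-02,  3.26143054e-02, -9.97985830e-01,
         9.54510192e+02],
       [ 0.00000000e+00,  0.00000000e+00,  0.00000000e+00,
         1.00000000e+00]])}
side {'fovy': 49.87785815721941, 'cx': 281.60085744663417, 'cy': 201.1024257901567, 'extrinsics': array([[ 9.99774762e-01, -2.10743438e-02, -2.50926707e-03,
        -4.77174822e+02],
       [-1.18675190e-02, -4.57109175e-01, -8.89331414e-01,
        -1.54198563e+01],
       [ 1.75950670e-02,  8.89160882e-01, -4.57256317e-01,
         1.17697114e+03],
       [ 0.00000000e+00,  0.00000000e+00,  0.00000000e+00,
         1.00000000e+00]])}
```

View pics/top0.png

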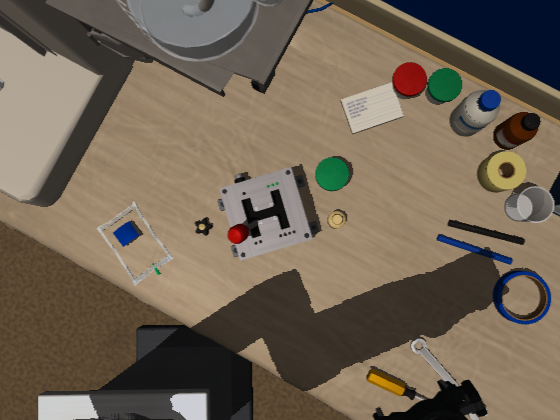

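View pics/side0.png

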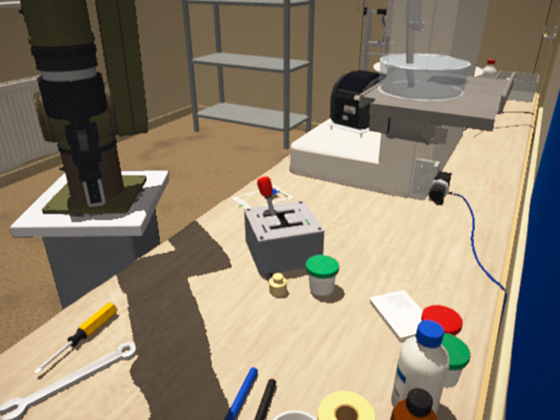

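The top view shows the selector near (267,213), the knob at (238,234), the star knob at (203,226), the cup at (333,173) and the weight at (337,218). Next I'll measure them.

```bash
cat > h.py <<'E'
import numpy as np,cv2
from station import env,cams,order
def cam(n):
    p=cams.camera_params(n);f=210/np.tan(np.radians(p['fovy'])/2)
    return f,p['cx'],p['cy'],np.array(p['extrinsics'])
def ray(n,u,v):
    f,cx,cy,E=cam(n);R=E[:3,:3];return -R.T@E[:3,3],R.T@np.array([(u-cx)/f,(v-cy)/f,1])
def onplane(n,u,v,z):
    c,d=ray(n,u,v);return c+d*(z-c[2])/d[2]
def proj(n,P):
    f,cx,cy,E=cam(n);q=np.atleast_2d(P)@E[:3,:3].T+E[:3,3];return np.c_[f*q[:,0]/q[:,2]+cx,f*q[:,1]/q[:,2]+cy]
def blob(m):
    n,l,s,c=cv2.connectedComponentsWithStats(m.astype(np.uint8));i=1+np.argmax(s[1:,4]);return c[i],s[i],l==i
def tri(u1,u2):
    c1,d1=ray('top',*u1);c2,d2=ray('side',*u2);t=np.linalg.lstsq(np.c_[d1,-d2],c2-c1,rcond=None)[0]
    a,b=c1+t[0]*d1,c2+t[1]*d2;return (a+b)/2,np.linalg.norm(a-b)
def red(im,box):
    h=cv2.cvtColor(im,cv2.COLOR_RGB2HSV);m=((h[...,0]<8)|(h[...,0]>172))&(h[...,1]>150)&(h[...,2]>60)
    k=np.zeros_like(m);x0,y0,x1,y1=box;k[y0:y1,x0:x1]=1;return blob(m&k)
def knob():
    a=red(cams.get_image('top'),(200,150,330,270));b=red(cams.get_image('side'),(230,150,340,260))
    return tri(a[0],b[0]),a[0],b[0],a[1][4],b[1][4]
def lever(P,O,yaw):
    d=P-O;c,s=np.cos(yaw),np.sin(yaw);x=c*d[0]+s*d[1];y=-s*d[0]+c*d[1];z=P[2]-12
    return np.arctan2(x,np.hypot(y,z)),np.arctan2(-y,z),np.sqrt(x*x+y*y+z*z)
E
python3 - <<'E'
from h import *
im=cv2.imread('pics/top0.png')[:,:,::-1].copy()
h=cv2.cvtColor(im,cv2.COLOR_RGB2HSV)
m=np.zeros(im.shape[:2],bool);m[150:275,205:325]=1
g=m&(h[...,1]<45)&(h[...,2]>110)
g=cv2.morphologyEx(g.astype(np.uint8),cv2.MORPH_OPEN,np.ones((3,3)))
c,s,l=blob(g);cnt=max(cv2.findContours(l.astype(np.uint8),0,2)[0],key=cv2.contourArea)
r=cv2.minAreaRect(cnt);print(r)
b=cv2.boxPoints(r);W=np.array([onplane('top',*p,80) for p in b]);print(W.round(1),W.mean(0))
print([np.linalg.norm(W[i]-W[(i+1)%4]).round(1) for i in range(4)])
gr=m&(h[...,0]>45)&(h[...,0]<85)&(h[...,1]>80);gr[:,308:]=0
v,u=np.nonzero(gr);print('green dots',u.mean(),v.mean(),len(u),onplane('top',u.mean(),v.mean(),80))
k,d=knob()[0];print('knob',k,d)
for n,u,v,z in(('cup',333,173,54),('weight',337,218,34),('star',203,226,20)):print(n,onplane('top',u,v,z).round(0))
cv2.drawContours(im,[cnt],-1,(255,0,255),1)
cv2.imwrite('pics/crop.png',cv2.resize(im[145:275,195:365],None,fx=4.5,fy=4.5,interpolation=cv2.INTER_CUBIC)[:,:,::-1])
E
```

```text
((264.9266357421875, 213.42205810546875), (75.47672271728516, 76.05142211914062), 73.3007583618164)
[[ 518.6 -197.6   80. ]
 [ 552.9 -324.7   80. ]
 [ 427.2 -358.6   80. ]
 [ 392.8 -232.7   80. ]] [ 472.87102738 -278.3905454    80.        ]
[np.float64(131.7), np.float64(130.2), np.float64(130.5), np.float64(130.6)]
green dots 272.3157894736842 184.3684210526316 19 [ 522.52431038 -292.49246359   80.        ]
knob [ 437.68878417 -234.26879601  131.56609584] 1.4704104704235477
cup [ 543. -399.   54.]
weight [ 464. -406.   34.]
star [ 456. -160.   20.]
```

View pics/crop.png

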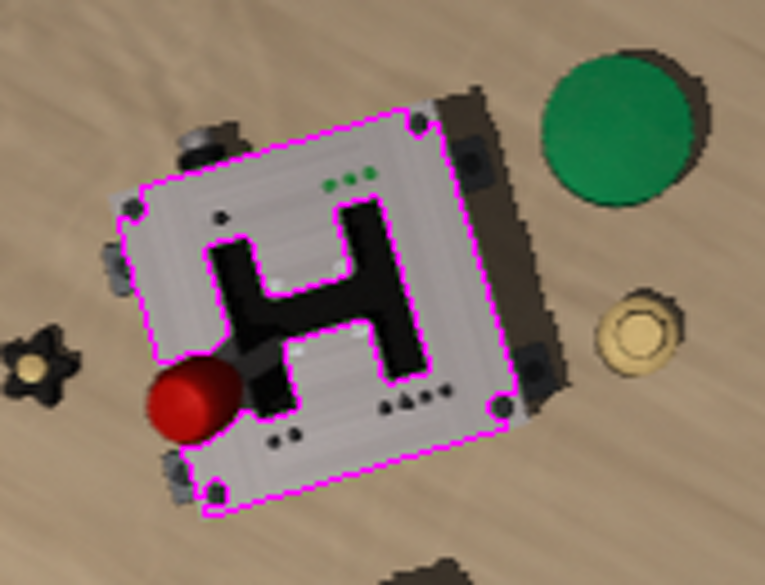

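The outline matches 130 mm. That puts the selector centre at about (473,-278) with yaw 0.267, and the lever at fore ≈ -0.17, across ≈ -0.4.

My plan is to shut the fingers and yaw the tool 45° to the selector. A flat finger side then pushes the knob from behind-left, so the gate guides it. First I shut and turn, then travel high.

play_rows(motion="0 0 0 0 0 0.153 0; 0 0 0 0 0 0.153 0; 0 0 0 0 0 0.153 0; 0 0 0 0 0 0.153 0; 0 0 0 0 0 0.153 0; 0 0 0 0 0 0.151 0; 0 0 0 0 0 0 0", squeeze=40)

```text
time: 1.08
tcp_pos: [203.3, -483.8, 245.1]
tcp_rot: [0.967, -0.255, -0.0, -0.0]
ft_force: [0.3, 0.5, 0.5]
opening: 0.2
```

play_rows(motion="2 -42 0 0 0 0 0; 2 -42 0 0 0 0 0; 2 -42 0 0 0 0 0; 2 -42 0 0 0 0 0; 2 -42 0 0 0 0 0; 2 -42 0 0 0 0 0; 2 -42 0 0 0 0 0; 2 -42 0 0 0 0 0")

```text
time: 2.08
tcp_pos: [379.8, -206.7, 245.4]
tcp_rot: [0.969, -0.249, 0.001, -0.004]
ft_force: [0.3, -0.3, -0.5]
opening: 0.4
```

play_rows(motion="0 -8 25 0 0 0 0; 0 0 25 0 0 0 0; 0 0 25 0 0 0 0; 0 0 25 0 0 0 0; 0 0 25 0 0 0 0; 0 0 0 0 0 0 0")

```text
time: 2.82
tcp_pos: [379.6, -203.6, 118.9]
tcp_rot: [0.969, -0.247, -0.001, -0.006]
ft_force: [0.3, 1.1, 0.4]
opening: -0.2
```

```bash
cat >> h.py <<'E'
O=np.array([473,-278,0.]);YAW=.267
def state():
    o=env.get_obs();t=o['tcp_pos'];d=t-O;c,s=np.cos(YAW),np.sin(YAW)
    print('t',o['time'],'tcp sel',np.round([c*d[0]+s*d[1],-s*d[0]+c*d[1],t[2]],1),'F',o['ft_force'].round(1))
    k=knob();print('knob',k[0][0].round(1),round(k[0][1],1),'px',k[3:],'fore/across/len',np.round(lever(k[0][0],O,YAW),3))
def pic(name,path,box,f):
    x0,y0,x1,y1=box;cv2.imwrite(path,cv2.resize(cams.get_image(name)[y0:y1,x0:x1,::-1],None,fx=f,fy=f,interpolation=cv2.INTER_CUBIC))
E
python3 -c "
from h import *
state()
pic('side','pics/s1.png',(190,90,350,290),3)"
```

```text
t 2.825 tcp sel [-70.5  96.4 118.9] F [0.3 1.1 0.4]
knob [ 437.6 -231.9  129.9] 1.9 px (np.int32(198), np.int32(221)) fore/across/len [ -0.168  -0.428 131.468]
```

View pics/s1.png

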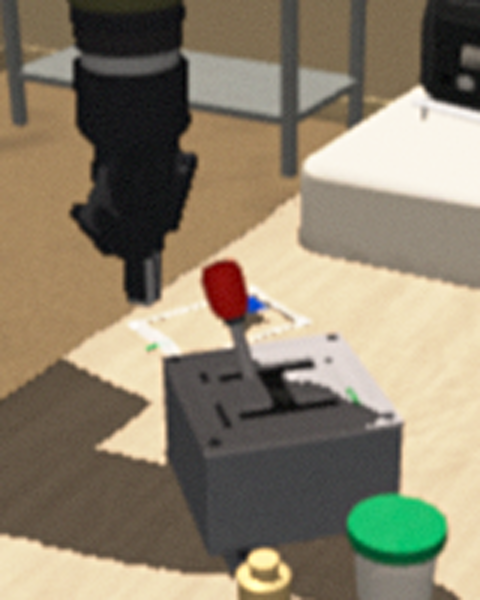

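The fingers are behind-left of the knob, at the knob's height. I'll approach along the tool's x axis.

play_rows(motion="8 0 0 0 0 0 0; 8 0 0 0 0 0 0; 7 0 0 0 0 0 0; 4 0 0 0 0 0 0; 3 0 0 0 0 0 0; 0 0 0 0 0 0 0")

```text
time: 3.72
tcp_pos: [407.6, -218.9, 120.3]
tcp_rot: [0.969, -0.248, 0.001, -0.006]
ft_force: [-1.0, -0.2, 0.3]
opening: -0.1
```

```bash
python3 -c "
from h import *
state()"
```

```text
t 3.725 tcp sel [-47.5  74.2 120.3] F [-1.  -0.2  0.3]
knob [ 439.2 -237.   132.5] 1.4 px (np.int32(129), np.int32(221)) fore/across/len [ -0.166  -0.383 131.734]
```

play_rows(motion="4 0 0 0 0 0 0; 3 -1 0 0 0 0 0; 3 -2 0 0 0 0 0; 3 -2 0 0 0 0 0; 3 -2 0 0 0 0 0; 0 0 0 0 0 0 0")

```text
time: 4.58
tcp_pos: [423.3, -223.7, 120.3]
tcp_rot: [0.969, -0.245, 0.002, -0.007]
ft_force: [-1.4, 0.7, 1.0]
opening: -0.2
```

```bash
cat >> h.py <<'E'
def sidex(ysel):
    "selector x of knob centre from the side view, on the plane y_sel"
    b=red(cams.get_image('side'),(230,150,340,260));c,d=ray('side',*b[0]);n=np.array([-np.sin(YAW),np.cos(YAW),0])
    p=c+d*(ysel-(c-O)@n)/(d@n);q=p-O;return round(np.cos(YAW)*q[0]+np.sin(YAW)*q[1],1),round(p[2],1)
E
python3 -c "
from h import *
state();print(sidex(50))"
```

```text
t 4.575 tcp sel [-33.6  65.5 120.3] F [-1.4  0.7  1. ]Traceback (most recent call last):
  File "<string>", line 3, in <module>
    state();print(sidex(50))
    ~~~~~^^
  File "h.py", line 30, in state
    k=knob();print('knob',k[0][0].round(1),round(k[0][1],1),'px',k[3:],'fore/across/len',np.round(lever(k[0][0],O,YAW),3))
  File "h.py", line 21, in knob
    a=red(cams.get_image('top'),(200,150,330,270));b=red(cams.get_image('side'),(230,150,340,260))
  File "h.py", line 19, in red
    k=np.zeros_like(m);x0,y0,x1,y1=box;k[y0:y1,x0:x1]=1;return blob(m&k)
                                                               ~~~~^^^^^
  File "h.py", line 13, in blob
    n,l,s,c=cv2.connectedComponentsWithStats(m.astype(np.uint8));i=1+np.argmax(s[1:,4]);return c[i],s[i],l==i
                                                                     ~~~~~~~~~^^^^^^^^^
    return _wrapfunc(a, 'argmax', axis=axis, out=out, **kwds)
    return bound(*args, **kwds)
ValueError: attempt to get argmax of an empty sequence
```

Top view is occluded by the gripper, so I'll use the side view from here.

```bash
python3 -c "
from h import *
print(sidex(50))
pic('side','pics/s2.png',(190,90,350,290),3)"
```

```text
(np.float64(-15.8), np.float64(133.2))
```

View pics/s2.png

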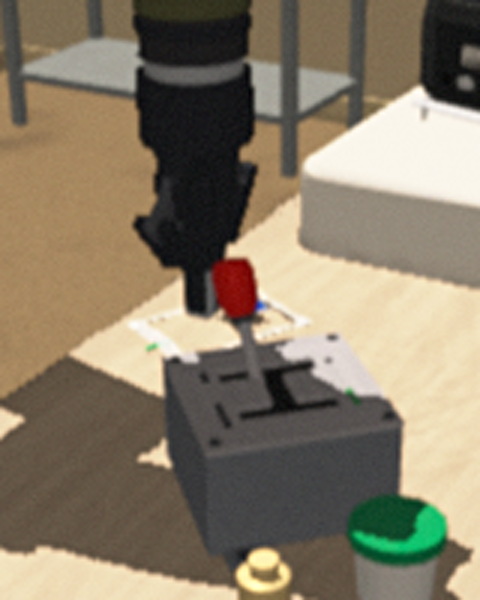

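The lever is in contact and moving forward (knob x about -16). I'll keep pushing.

play_rows(motion="3 -2 0 0 0 0 0; 3 -2 0 0 0 0 0; 3 -2 0 0 0 0 0; 3 -2 0 0 0 0 0; 0 0 0 0 0 0 0; 0 0 0 0 0 0 0")

```text
time: 5.48
tcp_pos: [436.0, -226.3, 120.6]
tcp_rot: [0.97, -0.243, 0.003, -0.009]
ft_force: [-1.3, 1.0, -0.0]
opening: 0.2
```

```bash
python3 -c "
from h import *
print(sidex(50),sidex(42))"
```

```text
(np.float64(-1.9), np.float64(133.5)) (np.float64(-4.1), np.float64(137.4))
```

Knob is about level with the cross slot. Now I'll push diagonally and then right, watching the force.

play_rows(motion="2 0 0 0 0 0 0; 2 0 0 0 0 0 0; 2 1 0 0 0 0 0; 2 1 0 0 0 0 0; 2 2 0 0 0 0 0; 0 0 0 0 0 0 0")

```text
time: 6.32
tcp_pos: [442.6, -234.8, 120.4]
tcp_rot: [0.97, -0.243, 0.002, -0.009]
ft_force: [-0.8, 0.1, -0.4]
opening: -0.1
```

```bash
python3 -c "
from h import *
print(sidex(50),sidex(42))
pic('side','pics/s3.png',(190,90,350,290),3)"
```

```text
(np.float64(5.4), np.float64(131.6)) (np.float64(3.1), np.float64(135.4))
```

View pics/s3.png

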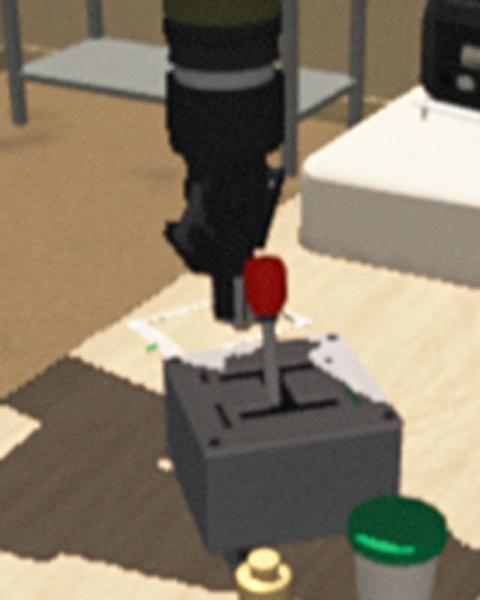

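The side ray fits a knob at y ≈ 31, x ≈ 0, so the lever has entered the cross slot. I'll push right.

play_rows(motion="4 4 0 0 0 0 0; 5 5 0 0 0 0 0; 5 5 0 0 0 0 0; 5 5 0 0 0 0 0; 5 5 0 0 0 0 0; 5 5 0 0 0 0 0; 4 4 0 0 0 0 0; 0 0 0 0 0 0 0")

```text
time: 7.48
tcp_pos: [456.4, -279.6, 119.9]
tcp_rot: [0.97, -0.243, 0.003, -0.009]
ft_force: [0.1, -0.2, 0.3]
opening: 0.2
```

```bash
cat >> h.py <<'E'
def lev2():
    "tip of knob blob: side ray against the sphere about the pivot"
    o=env.get_obs();d=o['tcp_pos']-O;c,s=np.cos(YAW),np.sin(YAW);print('tcp sel',np.round([c*d[0]+s*d[1],-s*d[0]+c*d[1]],1),'F',o['ft_force'].round(1))
    for y in range(60,-70,-10):
        x,z=sidex(y) if y==60 else (None,None)
        break
    b=red(cams.get_image('side'),(230,150,360,260))[0];C,D=ray('side',*b);n=np.array([-s,c,0])
    for y in range(60,-70,-5):
        p=C+D*(y-(C-O)@n)/(D@n);q=p-O;x=c*q[0]+s*q[1];r=np.sqrt(x*x+y*y+(p[2]-12)**2)
        if abs(r-132.5)<3: print('y',y,'x',x.round(1),'r',r.round(1))
E
python3 -c "
from h import *
lev2()"
```

```text
tcp sel [-16.4   2.8] F [ 0.1 -0.2  0.3]
y -10 x 2.6 r 131.2
y -15 x 1.1 r 134.2
```

play_rows(motion="5 5 0 0 0 0 0; 5 5 0 0 0 0 0; 5 5 0 0 0 0 0; 4 4 0 0 0 0 0; 3 3 0 0 0 0 0; 0 0 0 0 0 0 0")

```text
time: 8.32
tcp_pos: [465.4, -309.3, 119.5]
tcp_rot: [0.97, -0.243, 0.003, -0.009]
ft_force: [-1.1, -0.3, -1.1]
opening: 0.3
```

```bash
python3 -c "
from h import *
lev2()
pic('side','pics/s4.png',(190,90,350,290),3)"
```

```text
tcp sel [-15.6 -28.2] F [-1.1 -0.3 -1.1]
y -40 x 4.4 r 130.0
y -45 x 2.8 r 134.2
```

View pics/s4.png

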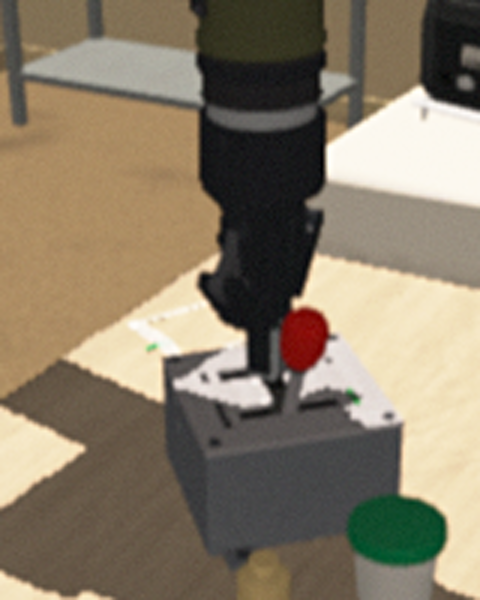

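Across is now about 0.33. A little more right to the wall, then forward.

play_rows(motion="2 2 0 0 0 0 0; 2 2 0 0 0 0 0; 0 0 0 0 0 0 0; 3 -3 0 0 0 0 0; 4 -4 0 0 0 0 0; 4 -4 0 0 0 0 0; 4 -4 0 0 0 0 0; 0 0 0 0 0 0 0")

```text
time: 9.48
tcp_pos: [487.8, -307.6, 119.7]
tcp_rot: [0.97, -0.242, 0.002, -0.009]
ft_force: [0.5, 1.0, -0.5]
opening: -0.3
```

```bash
python3 -c "
from h import *
lev2()"
```

```text
tcp sel [  6.5 -32.4] F [ 0.5  1.  -0.5]
y -45 x 28.1 r 130.1
y -50 x 26.4 r 134.1
```

play_rows(motion="4 -4 0 0 0 0 0; 4 -4 0 0 0 0 0; 3 -3 0 0 0 0 0; 2 -2 0 0 0 0 0; 2 -2 0 0 0 0 0; 0 0 0 0 0 0 0")

```text
time: 10.32
tcp_pos: [506.4, -301.5, 119.5]
tcp_rot: [0.97, -0.243, 0.001, -0.009]
ft_force: [-5.5, 0.2, -2.7]
opening: 0.0
```

```bash
python3 -c "
from h import *
lev2()"
```

```text
tcp sel [ 26.  -31.5] F [-5.5  0.2 -2.7]
y -45 x 49.1 r 131.5
y -50 x 47.2 r 135.0
```

play_rows(motion="1 -1 0 0 0 0 0; 1 -1 0 0 0 0 0; 0 0 0 0 0 0 0")

```text
time: 10.8
tcp_pos: [507.2, -301.2, 119.3]
tcp_rot: [0.97, -0.243, -0.0, -0.008]
ft_force: [-8.3, -0.8, -2.4]
opening: 0.0
```

```bash
python3 -c "
from h import *
lev2()"
```

```text
tcp sel [ 26.8 -31.4] F [-8.3 -0.8 -2.4]
y -45 x 49.8 r 131.6
y -50 x 47.8 r 135.0
```

The TCP moved only about 1 mm of the commanded 2.8 mm and the force rose to 8 N, so the lever is at its end stop. I'll back off and lift.

play_rows(motion="-5 2 0 0 0 0 0; -15 3 0 0 0 0 0; -20 0 0 0 0 0 0; -20 0 0 0 0 0 0; 0 0 -30 0 0 0 0; 0 0 -40 0 0 0 0; 0 0 -40 0 0 0 0; -20 0 0 0 0 0 0")

```text
time: 11.9
tcp_pos: [441.6, -272.4, 235.2]
tcp_rot: [0.97, -0.242, 0.01, -0.007]
ft_force: [0.0, -0.2, -1.6]
opening: 0.1
```

play_rows(motion="-30 -20 0 0 0 0 0; -40 -20 0 0 0 0 0; -40 -20 0 0 0 0 0; -30 -20 0 0 0 0 0; 0 0 0 0 0 0 0; 0 0 0 0 0 0 0")

```text
time: 12.65
tcp_pos: [340.6, -156.6, 232.9]
tcp_rot: [0.973, -0.229, 0.007, -0.019]
ft_force: [-0.5, -0.2, 0.1]
opening: -0.2
```

```bash
python3 -c "
from h import *
state();lev2()
pic('top','pics/t5.png',(195,145,365,275),4.5)"
```

```text
t 12.65 tcp sel [-95.7 152.1 232.9] F [-0.5 -0.2  0.1]
knob [ 533.2 -310.5  127.1] 1.1 px (np.int32(331), np.int32(261)) fore/across/len [  0.379   0.389 133.883]
tcp sel [-96.1 152.2] F [-0.2  0.2  0.6]
y -45 x 49.9 r 132.2
```

View pics/t5.png

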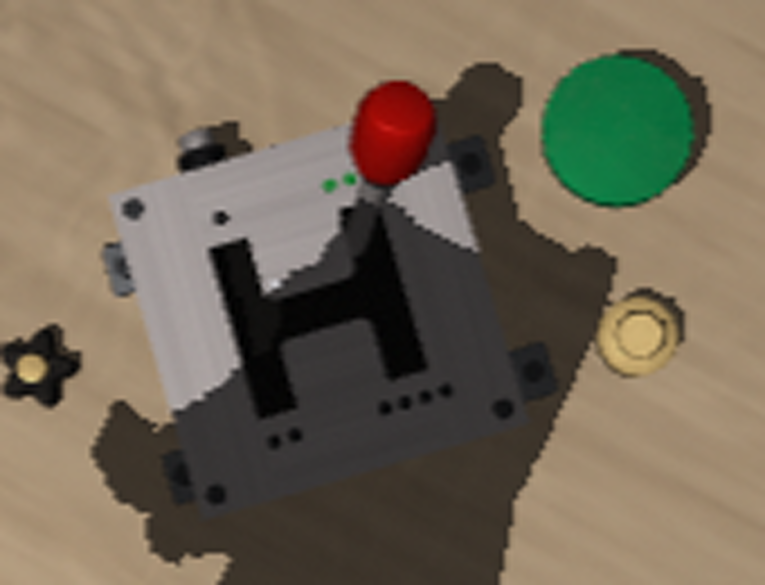

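The lever is home in the third slot (fore 0.379, across 0.389). The cup, weight and star knob sit at the same pixels as before, and nothing is touching the lever. Handing in.

```bash
python3 -c "
from station import order
print(order.close_job())"
```

```text
the job is handed in; nothing more can be done
None
```

The lever is in the third slot and I've handed the job in after about 13 s of robot time. I pushed it there with shut fingers from behind-left: forward to the cross slot, across, then forward until it stopped.

- **Lever at the end:** the last two-camera check gave fore 0.379 rad and across 0.389 rad, both within the required range. The force had risen to about 8 N at the stop before I backed off.
- **Crossing:** on the way across I measured across at about 0.33 rad with fore near zero, then pushed about 5 mm further right before going forward. The lever never came near the fourth slot.
- **Surroundings:** the cup, weight and star knob looked unmoved in the final top view. The arm was well clear, with the wrist force near zero.
- **Failed or disagreed:** the gripper hid the knob from the top camera during the push, so a two-camera check failed there. I used the side view with the known lever length instead. The measured lever length came out at 131 to 134 mm against the nominal 135 mm, which is within what the calibration and knob outline allow.

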